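# Earth check on a flood lamp

## Task

Arm the bench tester by sliding the orange key's flat blade fully home in the tester's slot, and let go of the key. Then take the red probe out of its stand and hold its sprung tip on the bare metal spot inside the red ring on the flood lamp, square to the lamp's sloping face, pressing lightly so that the brass plunger is about half in; finish while still holding it there, with the key still home. Do not knock the lamp hard with the probe, and leave the blue tape roll and the black junction box where they are.

Things in the scene. Friction and masses are not known exactly. Their poses are not given: they have to be found in the camera images.
- key: Interlock key standing on the table by itself. Orange plastic handle 60 (x) x 26 (y) x 50 (z) mm, with a flat steel blade that sticks out of the middle of its front (+x) face: 60 mm long, 5 mm thick (y), 24 mm high, from 12 to 36 mm above the underside. Origin: centre of the handle's underside; z up, x along the blade. About 90 g. Grasp the handle across its 26 mm
- key_tip (a point): Middle of the end face of the key's blade, 90 mm ahead of the key's origin along x and 24 mm above its underside
- tester: Yellow bench tester, fixed, 160 (x) x 180 (y) x 55 mm high, with a dark screen on top. At its -x face is a grey slotted block 70 (x) x 60 (y) x 42 mm high. Origin: centre of the yellow case's underside, on the table; z up. The tester and the lamp may trade places, left or right
- slot (a point): Middle of the slot's front mouth, 150 mm before the tester's origin (-x), 24 mm above the table; axes as the tester's. Slot: 70 mm along +x to the yellow case, 10 mm wide (y), open at the top and front, floor 8 mm above the table. Key fully home: blade in the slot along +x, handle standing on the table against (or nearly) the block's front, blade tip 60 mm past this point
- probe: Cordless spring probe standing tip down in its stand: square red grip 24 x 24 x 75 mm; below it a black nose 14 mm in diameter and 30 mm long, then the brass plunger. Origin: centre of the grip's lower end face, which rests on the stand's top; z along the grip, up, away from the tip; x and y square to the grip's flats. About 90 g
- probe_tip (a point): End of the probe's brass plunger (8 mm in diameter, rounded), on the probe's axis, 46 mm below the probe's origin when the plunger is fully out; axes as the probe's
- plunger (a joint): How far the plunger is pushed into the probe: 0 = fully out, 0.010 m = fully in (hard stop). Spring: about 1 N to start it, 3 N half in, 5 N fully in
- stand: Blue block 70 x 70 x 70 mm, fixed, with a round upright hole 20 mm in diameter through its middle in which the probe's nose and plunger hang. Origin: centre of its underside, on the table
- lamp: Black flood lamp lying glass up on a low wooden rest, fixed. Lamp 200 (x) x 240 (y) x 40 mm thick, its face sloping at 15 degrees so that the edge towards -x is low (top about 63 mm above the table) and the far edge high (top about 115 mm). Origin: on the table under the lamp's middle; z up
- mark (a point): Bare metal spot 16 mm across inside a red ring 28 mm across, on the lamp's black frame beside the glass, on its low side. The point lies on the surface at the middle of the spot; its z axis is the outward normal of the sloping face (15 degrees off vertical, leaning to the lamp's -x), its x axis runs up the slope
- tape: Blue tape roll 90 mm across, 24 mm high, to be left alone
- jbox: Black junction box 65 x 90 x 34 mm with two white glands, to be left alone

How it is judged (in metres and radians):
On the way:
1. the key's blade is fully home in the tester's slot and the key is let go (x of key_tip in the frame of slot between 0.052 and 0.066 m and y of key_tip in the frame of slot between -0.005 and 0.005 m and z of key_tip in the frame of slot between -0.006 and 0.006 m and angle between the x axis of key and the x axis of tester, either way round below 0.1 rad and angle between key's own z axis and vertical below 0.1 rad and contact force between the fingers and key below 0.1 N), for 0.2 s.
At the end, for the whole second after the job is handed in: Key let go and still home: blade tip 52 to 66 mm into the slot, upright and in line within 6 degrees. Probe still, held by the fingers only, tip within 8 mm of the spot's middle, axis within 8 degrees of square to the lamp's face, pressing 1.2 to 8 N with the plunger 1.5 to 9 mm in (all of step 1 and distance between probe_tip and mark below 0.008 m and angle between the z axis of probe and the z axis of mark, either way round below 0.14 rad and contact force between probe and lamp between 1.2 and 8 N and value of joint plunger between 0.0015 and 0.009 m and contact force between the fingers and probe above 1 N and contact force between probe and stand below 0.1 N and contact force between probe and tester below 0.1 N and linear speed of probe below 0.02 m/s); the arm keeps its last pose, push and grip.
It fails at once if the probe was pressed or knocked against the lamp with more than 20 N (contact force between probe and lamp above 20 N).
It fails at once if the tape roll or the junction box was moved by more than 30 mm (distance of any of tape, jbox from where it was at the start of the episode above 0.03 m).
It also fails if it takes over 54 s, if anything falls off the work surface, if the arm or the gripper's body presses on something with over 40 N, if the wrist force passes 120 N, or if a joint passes its speed limit or range.

## Robot

A 6-joint arm with a two-finger parallel gripper is mounted at the origin on the work surface. World frame = base frame: x ahead of the robot, y to its left, z up, the work surface at z = 0. Lengths are in mm, angles in rad, forces in N, time in s.
With the tool pointing down it reaches from about 275 to 1000 mm from the base axis. Payload 8.4 kg.
Tool frame: the origin (TCP) lies at the very end of the fingers, on their centre line; the grasp point (between the pads) lies r.hold_point_z behind it (r.hold_point_z is the distance from the TCP to the grasp point, in mm); x points along the fingers, z is the direction in which the jaws open and shut, and the axes are right-handed (so a half turn about x gives the same grasp; the last joint's range is limited). The gripper opens to 85 mm and grips with 20 to 120 N. Pads are 22 mm wide; open, the fingers measure 114 mm over their backs; the gripper's body (76 mm by 85 mm) begins 54 mm behind the grasp point. The pads swing forward as they close: fully open they stand 13 mm farther back than shut.
Start: joints at [1.287, 0.353, 1.633, -0, 1.155, -0.002], TCP at [173.802, 600.351, 231.281] pointing down, gripper open.
Joint ranges: [-2.63, 2.63], [-0.92, 2.1], [0.06, 2.66], [-1.3, 4.44], [0, 2.69], [-3.02, 3.02]. Speed limits (rad/s): [2.22, 2.22, 2.79, 3.14, 3.14, 3.14].

## Interface

Orientations are given as [roll, pitch, yaw] about the fixed x, y, z axes, in that order (R = Rz(yaw) Ry(pitch) Rx(roll)).
In Python, from rig import r gives the robot as it stands.
- The arm moves only by the tool jog_arm, never from a script. Its argument "series" is a list of rows, each a list of 7 numbers: the turn, a rotation vector about the tool's x, y, z in degrees, then the shift along the tool's x, y, z in cm, then the opening, from 0 (shut) to 1 (fully open). In form: [[wx, wy, wz, tx, ty, tz, fingers], ...]. A call has 1 to 20 rows; each row shifts and turns the commanded pose from where the row before left it, along the tool's axes as they then stand; what a row does not reach is not made up. A row lasts 1/10 s, in which the tool goes at most 50 mm and 8.59 degrees, less where a joint would pass 70% of its speed; a pose out of reach is approached as far as the arm can. A call with a gripper value outside its range is refused whole. The fingers move at their own pace and stop on an object; "force" is the grip in N (left out, the last holds). Time passes only in rows, so rows that do not move let the fingers close. It gives the time, the measured TCP pose, the force and the opening at its end, in the units of the state.
- r.sense(): the state, without advancing time (a new reading comes with each control period).
- r.grab_frame(name): name is "scene" or "top" or "wrist"; returns (picture, depth): 400x640x3 uint8, red, green, blue; 400x640 float32, mm along the optical axis (not along the pixel's ray), 0 where there is no reading.
- r.get_calibration(name): a dict with "mtx" (3x3 intrinsics, pixels), "position" and "rotation" of the camera in the world; the wrist camera has in their place "mount" (4x4, takes a point from camera to tool coordinates, whose origin is the TCP and whose axes are the tool frame's). Camera axes: x right, y down, z forward; pixel columns grow to the right and rows downward; lengths in mm; the calibration is good to about 2 mm. A picture is of the moment at which its call begins: read the wrist's pose just before it. get_calibration takes no time and is no camera call.
- r.sign_off(): hands the job in, once; it reports no verdict.
The state is a dict: "clock": time; "qpos": joint angles; "qvel": joint speeds; "joint_efforts": joint torques, N m; "eef_pos": TCP position; "tcp_rot": TCP orientation; "contact_force": force on the tool from outside, world axes, zero at the start; "wrist_torque": the same for the moment, N m; "opening": opening from 0.0 (shut) to 1.0 (fully open).
Only numpy, scipy, OpenCV 4.12 (cv2) and the standard library are available. Lean on these libraries where they do the work, as an engineer would, in place of code of your own. Each camera call takes 0.05 s, during which the arm holds its last target.

## Working session

There is one attempt and no reset: what is moved stays moved. The work goes in short steps, Python scripts to look and compute and a tool call to move; the robot and the scene stay as the last step left them, time stands still between calls to the robot, and variables do not carry over. Pictures are saved under pics/ and viewed, and the job is handed in when it is done.

Besides the shell and the picture viewer there is one more tool, called after "Call:" as a command line: name --pt "numbers of a row" for each row, then --argument value for the rest. jog_arm: Moves the arm, as the interface text tells. Its arguments: {"type":"object","properties":{"series":{"type":"array"},"force":{"type":"number"}},"required":["series"]}

```bash
ls; mkdir -p pics; cat > h.py <<'E'
import numpy as np, cv2
from rig import r
from scipy.spatial.transform import Rotation as Ro
np.set_printoptions(precision=1,suppress=True)
E
python3 - <<'E'
from h import *
s=r.sense();print(s, r.hold_point_z)
for n in("scene","top"):
    im,d=r.grab_frame(n);np.savez(f"{n}0.npz",im=im,d=d)
    cv2.imwrite(f"pics/{n}0.png",im[...,::-1]); print(n,r.get_calibration(n))
print(r.get_calibration("wrist"))
E
```

```text
pics
{'clock': 0.0, 'qpos': array([ 1.3,  0.4,  1.6,  0. ,  1.2, -0. ]), 'qvel': array([ 0.,  0.,  0., -0.,  0., -0.]), 'joint_efforts': array([  0. , -60.5, -34.2,   0. ,   0. ,   0. ]), 'eef_pos': array([173.7, 599.9, 230.6]), 'tcp_rot': array([ 3.1,  1.6, -1.9]), 'contact_force': array([-0.6,  0.6, -0.7]), 'wrist_torque': array([ 0., -0.,  0.]), 'opening': 1.000676370267442} 18.700000000000003
scene {'mtx': array([[508.4,   0. , 319.5],
       [  0. , 508.4, 205.6],
       [  0. ,   0. ,   1. ]]), 'position': array([1248.2,  501.9,  831.3]), 'rotation': array([-2.3,  0. ,  2.1])}
top {'mtx': array([[431.7,   0. , 320.5],
       [  0. , 431.7, 195.6],
       [  0. ,   0. ,   1. ]]), 'position': array([ 427.2,   20.4, 1199.3]), 'rotation': array([-3.1,  0. , -1.6])}
{'mtx': array([[337.8,   0. , 321. ],
       [  0. , 337.8, 203.1],
       [  0. ,   0. ,   1. ]]), 'mount': array([[   0. ,   -0.3,    1. , -142. ],
       [   0. ,   -1. ,   -0.3,   72.2],
       [   1. ,    0. ,   -0. ,    1. ],
       [   0. ,    0. ,    0. ,    1. ]])}
```

View pics/top0.png

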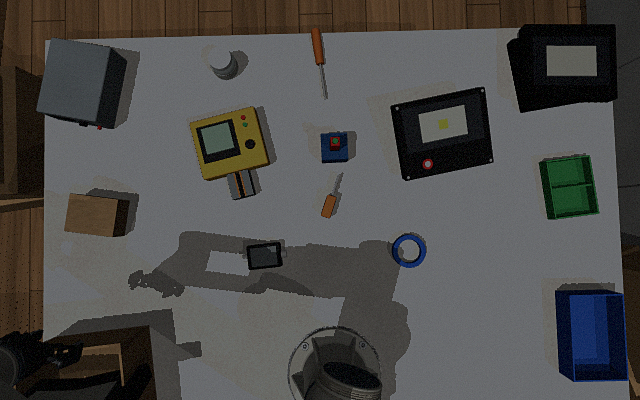

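View pics/scene0.png

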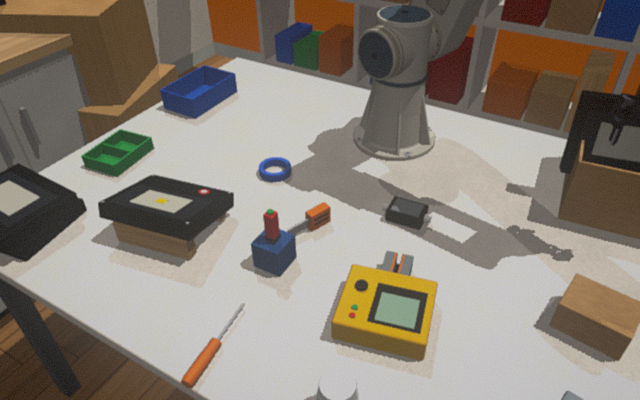

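The top view shows the key with its handle at (328,209) and blade tip at about (340,175). The slot block is at (242,185), the probe in its stand at (335,145), and the red ring at (428,164).

```bash
cat >> h.py <<'E'
def campose(n,s=None):
    c=r.get_calibration(n);K=c["mtx"]
    if n=="wrist":
        T=np.eye(4);T[:3,:3]=Ro.from_euler("xyz",s["tcp_rot"]).as_matrix();T[:3,3]=s["eef_pos"]
        T=T@c["mount"]
    else:
        T=np.eye(4);T[:3,:3]=Ro.from_euler("xyz",c["rotation"]).as_matrix();T[:3,3]=c["position"]
    return K,T
def cloud(d,K,T):
    v,u=np.mgrid[:d.shape[0],:d.shape[1]]
    p=np.stack([(u-K[0,2])/K[0,0]*d,(v-K[1,2])/K[1,1]*d,d],-1)
    P=p@T[:3,:3].T+T[:3,3]; P[d<=0]=np.nan; return P
def ray(u,v,z,K,T):
    dd=T[:3,:3]@np.array([(u-K[0,2])/K[0,0],(v-K[1,2])/K[1,1],1.]); o=T[:3,3]
    return o+dd*(z-o[2])/dd[2]
def proj(P,K,T):
    p=(np.atleast_2d(P)-T[:3,3])@T[:3,:3]; q=p@K.T; return q[:,:2]/q[:,2:]
def hsv(im): return cv2.cvtColor(im,cv2.COLOR_RGB2HSV)
E
python3 - <<'E'
from h import *
for n in("top","scene"):
    f=np.load(n+"0.npz");im,d=f["im"],f["d"];K,T=campose(n);P=cloud(d,K,T);H=hsv(im)
    np.save(n+"P.npy",P)
    if n=="top":
        for nm,(u,v) in dict(table=(290,215),table2=(380,200),handle=(328,211),yel=(255,160),block=(235,190),probe=(336,141),stand=(326,155),ring=(428,164),tape=(396,250),jb=(265,255),lamphi=(480,95),lamplo=(405,172)).items():
            print(nm,P[v,u])
    o=(H[...,0]>4)&(H[...,0]<18)&(H[...,1]>140)&(H[...,2]>80)
    nn,l,st,c=cv2.connectedComponentsWithStats(o.astype(np.uint8))
    for i in range(1,nn):
        if st[i,4]>30:
            Q=P[l==i];Q=Q[~np.isnan(Q[:,0])];print(n,c[i],st[i,4],np.median(Q,0),Q.min(0),Q.max(0))
im=np.load("top0.npz")["im"]
cv2.imwrite("pics/z.png",cv2.resize(im[90:270,180:460,::-1],None,fx=2.8,fy=2.8,interpolation=cv2.INTER_CUBIC))
E
```

```text
table [435.1 111.7  -1.1]
table2 [ 470.6 -139.5   -1.7]
handle [442.9   6.5  49.5]
yel [583.7 197.8  54.1]
block [505.9 255.4  39.3]
probe [611.9 -16.2 152.3]
stand [590.1   8.2  69.3]
ring [ 559.3 -258.8   70.1]
tape [ 333.2 -175.    23.9]
jb [329.3 178.5  34.3]
lamphi [ 728.8 -389.1  106.8]
lamplo [ 539.9 -198.1   68.6]
top [316.6  44.7] 215 [905.   25.6  25. ] [854.8  12.1  19.2] [952.8  38.   30.8]
top [328.1 206. ] 195 [456.2   5.9  49.7] [426.9 -13.1  44.3] [485.7  25.4  55.4]
scene [234.6  22.9] 2200 [-1568.3 -1920.2  -476.9] [-1607.4 -2182.6  -670.5] [-1525.9 -1709.   -282.7]
scene [327.6  27.2] 2578 [-1554.7 -1022.1  -239.4] [-1608.9 -1405.8  -415.6] [-800.6 -632.2  -94. ]
scene [471.2  31.4] 89 [-1566.7  -221.1  -230.7] [-1591.8  -247.9  -261. ] [-156.5  126.5  290. ]
scene [536.2  67.3] 5775 [-1560.    176.8  -239.3] [-1605.7   -84.2  -506.9] [-19.6 545.6 268.8]
scene [632.8  77.7] 425 [-1568.6   610.8  -320.9] [-1594.4   549.4  -407.7] [-33.1 648.5 270.1]
scene [317.4 210. ] 174 [459.4   8.4  49. ] [429.8 -11.2  41.2] [488.1  26.9  52.9]
scene [393.  262.2] 33 [522.5 234.3  41.8] [490.6 225.8  39.4] [547.6 241.4  44.7]
scene [400.6 264.6] 32 [521.5 251.8  42.1] [490.4 244.4  39.7] [542.1 258.2  45.3]
scene [201.1 362.2] 593 [908.5  30.7  22.7] [853.9  15.3  11. ] [953.6  43.1  28.6]
scene [  6.5 344.5] 43 [  895.1 -1094.6  -750.2] [  866.4 -1128.7  -756.9] [  909.7 -1074.7  -744.9]
```

View pics/z.png

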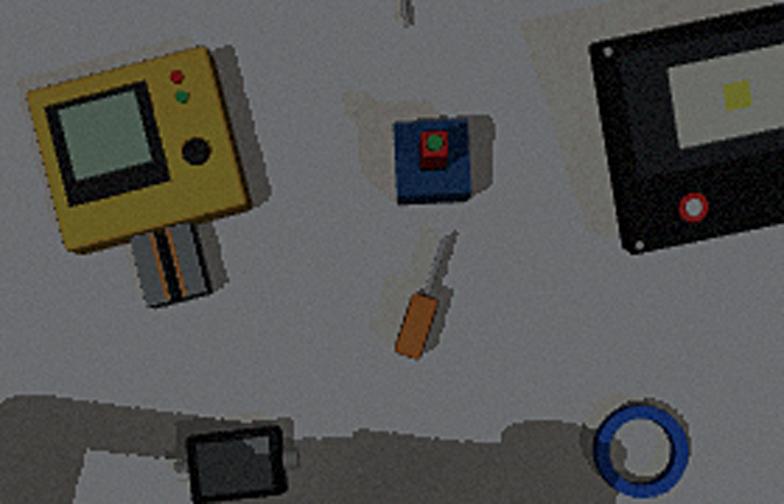

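```bash
cat >> h.py <<'E'
def Rdown(a): # tool x down, tool z horizontal at heading a (rad)
    x=np.array([0,0,-1.]);z=np.array([np.cos(a),np.sin(a),0]);return np.stack([x,np.cross(z,x),z],1)
def go(s,R,p):
    R0=Ro.from_euler("xyz",s["tcp_rot"]).as_matrix()
    w=np.degrees(Ro.from_matrix(R0.T@R).as_rotvec()); t=R.T@(np.array(p)-s["eef_pos"])/10
    print("turn deg",w.round(2),"then shift cm",t.round(2), "  (shift in present axes", (R0.T@(np.array(p)-s["eef_pos"])/10).round(2),")")
E
python3 - <<'E'
from h import *
s=r.sense();print(Ro.from_euler("xyz",s["tcp_rot"]).as_matrix()); print(r.get_calibration("wrist")["mount"].round(3))
f=np.load("top0.npz");im=f["im"];K,T=campose("top");H=hsv(im);P=np.load("topP.npy")
def top(mask,z,box):
    m=np.zeros(mask.shape,np.uint8);x0,y0,x1,y1=box;m[y0:y1,x0:x1]=mask[y0:y1,x0:x1]
    m&=(abs(P[...,2]-z)<6)
    c=max(cv2.findContours(m,0,1)[0],key=cv2.contourArea)[:,0]
    W=np.array([ray(u,v,z,K,T)[:2] for u,v in c],np.float32);return cv2.minAreaRect(W)
yel=(H[...,0]>18)&(H[...,0]<35)&(H[...,1]>100)
print("tester",top(cv2.morphologyEx(yel.astype(np.uint8),cv2.MORPH_CLOSE,np.ones((25,25))),55,(180,95,285,190)))
o=(H[...,0]>4)&(H[...,0]<18)&(H[...,1]>140)
print("key",top(o.astype(np.uint8),50,(310,170,350,225)))
print("block",top((abs(P[...,2]-42)<5).astype(np.uint8),42,(215,165,265,205)))
print("stand",top((H[...,0]>100).astype(np.uint8),70,(310,120,360,170)))
red=((H[...,0]<8)|(H[...,0]>172))&(H[...,1]>130)
print("probe",top(red.astype(np.uint8),150,(320,120,350,155)))
print("ring",top(red.astype(np.uint8),70,(415,150,440,180)))
# lamp plane
m=np.zeros(H.shape[:2],bool);m[85:185,385:500]=1
Q=P[m&(P[...,2]>55)&(P[...,2]<125)];c=np.linalg.lstsq(np.c_[Q[:,:2],np.ones(len(Q))],Q[:,2],rcond=None)[0]
n=np.array([-c[0],-c[1],1]);n/=np.linalg.norm(n);print("lamp n",n.round(3),np.degrees(np.arccos(n[2])), np.degrees(np.arctan2(-n[1],-n[0])),np.std(Q@np.r_[-c[:2],1]-c[2]))
print("lamp z at ring",c@[559,-259,1])
E
```

```text
[[-0.  -1.   0.3]
 [-0.   0.3  1. ]
 [-1.   0.  -0. ]]
[[   0.    -0.3    1.  -142. ]
 [   0.    -1.    -0.3   72.2]
 [   1.     0.    -0.     1. ]
 [   0.     0.     0.     1. ]]
tester ((632.4158325195312, 267.822021484375), (159.32655334472656, 179.4364013671875), 13.450462341308594)
key ((455.94708251953125, 5.368375778198242), (25.24609375, 58.941246032714844), 70.1203842163086)
block ((518.2385864257812, 258.8282775878906), (70.74723815917969, 25.426042556762695), 13.159385681152344)
stand ((613.4440307617188, -13.395256042480469), (71.2495346069336, 69.85040283203125), 1.3951555490493774)
probe ((612.3746948242188, -12.598981857299805), (22.03121566772461, 19.73537254333496), 88.51138305664062)
ring ((560.7024536132812, -256.2181701660156), (26.215152740478516, 29.050477981567383), 87.83956909179688)
lamp n [-0.3 -0.   1. ] 14.837712605804033 8.404927554571856 4.143820558959233
lamp z at ring 70.89878371449348
```

```bash
python3 - <<'E'
from h import *
s=r.sense();go(s,Rdown(np.radians(76)),[420,110,210])
E
```

```text
turn deg [-2.1 -0.1 -0. ] then shift cm [  2.1 -35.8 -41.6]   (shift in present axes [  2.1 -37.3 -40.2] )
```

Call:
jog_arm --pt "-2 0 0 0.2 -3 -3.5 1" --pt "0 0 0 0.2 -3 -3.5 1" --pt "0 0 0 0.2 -3 -3.5 1" --pt "0 0 0 0.2 -3 -3.5 1" --pt "0 0 0 0.2 -3 -3.5 1" --pt "0 0 0 0.2 -3 -3.5 1" --pt "0 0 0 0.2 -3 -3.5 1" --pt "0 0 0 0.2 -3 -3.5 1" --pt "0 0 0 0.2 -3 -3.5 1" --pt "0 0 0 0.2 -3 -3.5 1" --pt "0 0 0 0.1 -3 -3.3 1" --pt "0 0 0 0 -2.8 -3.3 1" --pt "0 0 0 0 0 0 1" --pt "0 0 0 0 0 0 1" --pt "0 0 0 0 0 0 1"

```text
clock: 1.6
eef_pos: [417.3, 109.3, 210.1]
tcp_rot: [1.537, 1.57, 2.861]
contact_force: [-0.2, -0.1, -0.3]
opening: 0.999
```

```bash
python3 - <<'E'
from h import *
s=r.sense();im,d=r.grab_frame("wrist");np.savez("w1.npz",im=im,d=d,p=s["eef_pos"],o=s["tcp_rot"]);print(s)
cv2.imwrite("pics/w1.png",im[...,::-1])
E
```

```text
{'clock': 1.6, 'qpos': array([ 0.3,  0.1,  2. ,  0. ,  1. , -1.1]), 'qvel': array([ 0., -0.,  0., -0., -0., -0.]), 'joint_efforts': array([ -1.1, -36.6, -31.4,  -0.1,  -0. ,  -0. ]), 'eef_pos': array([417.3, 109.3, 210.1]), 'tcp_rot': array([1.5, 1.6, 2.9]), 'contact_force': array([-0.2, -0.1, -0.3]), 'wrist_torque': array([-0. ,  0. ,  0.1]), 'opening': 0.9990905101546926}
```

View pics/w1.png

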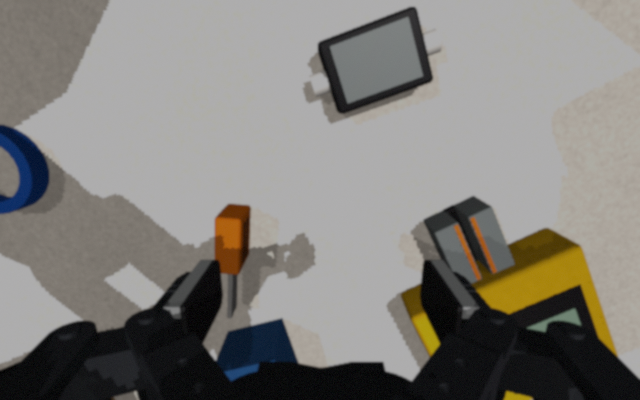

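The wrist view shows the handle's top face at about (233,245), the blade at (232,295), and the slot between orange lines at about (458,235)-(485,270). I'll zoom in for exact edges.

```bash
python3 - <<'E'
from h import *
im=np.load("w1.npz")["im"]
a=cv2.resize(im[190:320,200:270,::-1],None,fx=4.5,fy=4.5,interpolation=cv2.INTER_CUBIC)
b=cv2.resize(im[190:320,415:520,::-1],None,fx=4.5,fy=4.5,interpolation=cv2.INTER_CUBIC)
cv2.imwrite("pics/w1z.png",np.hstack([a,b]))
f=np.load("w1.npz");s=dict(eef_pos=f["p"],tcp_rot=f["o"]);K,T=campose("wrist",s);P=cloud(f["d"],K,T);H=hsv(im)
print("cam",T[:3,3],"table z",P[150,200:420:40,2])
def rect(m,z):
    c=max(cv2.findContours(m.astype(np.uint8),0,1)[0],key=cv2.contourArea)[:,0]
    return cv2.minAreaRect(np.array([ray(u,v,z,K,T)[:2] for u,v in c],np.float32)),c.min(0),c.max(0)
o=(H[...,0]>4)&(H[...,0]<18)&(H[...,1]>140); o[:,:200]=0;o[:,270:]=0
print("orange all",rect(o,50)); zz=P[...,2]
print(np.nanpercentile(zz[o],[5,20,50,90]))
print("top",rect(o&(abs(zz-50)<3),50))
# rays of stand etc
E
```

```text
cam [347.7 127.8 352.1] table z [-0.2 -0.7 -0.8  0.6 -0.3  0.8]
orange all (((448.79486083984375, 13.26302719116211), (31.24607276916504, 71.97251892089844), 69.96029663085938), array([215, 205], dtype=int32), array([248, 274], dtype=int32))
[15.7 34.2 48.8 50.1]
top (((453.85223388671875, 7.7615861892700195), (24.15230369567871, 58.87748718261719), 70.81478118896484), array([215, 217], dtype=int32), array([240, 274], dtype=int32))
```

View pics/w1z.png

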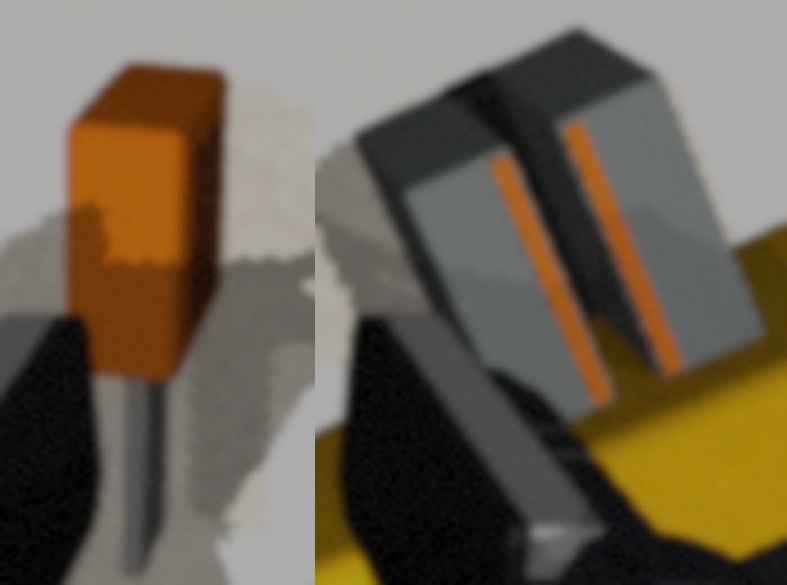

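```bash
python3 - <<'E'
from h import *
f=np.load("w1.npz");s=dict(eef_pos=f["p"],tcp_rot=f["o"]);K,T=campose("wrist",s)
k=lambda x,y,z:ray(200+x/4.5-.4,190+y/4.5-.4,z,K,T)
b=lambda x,y,z:ray(415+(x-315)/4.5-.4,190+y/4.5-.4,z,K,T)
A,B,C,D=[k(*q,50) for q in((70,126),(187,126),(166,382),(88,374))]
print("key corners",A,B,C,D,"mean",(A+B+C+D)/4)
for p,q in((A,D),(B,C)): v=q-p;print(np.linalg.norm(v),np.degrees(np.arctan2(v[1],v[0])))
print("blade tip",k(136,575,36),"base",k(138,383,36))
L=[b(514,152,42),b(613,402,42)];R_=[b(557,132,42),b(660,376,42)]
for p,q in(L,R_): v=q-p;print(p,q,np.linalg.norm(v),np.degrees(np.arctan2(v[1],v[0])))
print("mouth",(L[0]+R_[0])/2,"width",np.linalg.norm(L[0]-R_[0]),"end",(L[1]+R_[1])/2)
print("block corners",b(405,190,42),b(657,76,42))
E
```

```text
key corners [423.2   5.8  50. ] [429.1  29.6  50. ] [484.9   6.7  50. ] [478.8  -9.4  50. ] mean [454.    8.2  50. ]
57.71594051084121 -15.250809865720807
60.282071826170316 -22.345505046392148
blade tip [538.6 -22.   36. ] base [489.9  -5.3  36. ]
[488.7 230.7  42. ] [554.5 244.6  42. ] 67.17028151265234 11.88242517774874
[486.4 240.3  42. ] [550.5 255.6  42. ] 65.85157561283657 13.441563877694877
mouth [487.6 235.5  42. ] width 9.86766922310187 end [552.5 250.1  42. ]
block corners [491.7 206.5  42. ] [479.  262.6  42. ]
```

```bash
python3 - <<'E'
from h import *
s=r.sense();go(s,Rdown(np.radians(70.3)),[455,6.8,100]);go(s,Rdown(np.radians(70.3)),[455,6.8,12])
E
```

```text
turn deg [ 5.6  0.  -0. ] then shift cm [11.  -7.  -8.4]   (shift in present axes [11.  -6.2 -9.1] )
turn deg [ 5.6  0.  -0. ] then shift cm [19.8 -7.  -8.4]   (shift in present axes [19.8 -6.2 -9.1] )
```

Call:
jog_arm --pt "2.8 0 0 0 0 0 1" --pt "2.8 0 0 0 0 0 1" --pt "0 0 0 3.6 -2.4 -2.8 1" --pt "0 0 0 3.7 -2.3 -2.8 1" --pt "0 0 0 3.7 -2.3 -2.8 1" --pt "0 0 0 0 0 0 1" --pt "0 0 0 0 0 0 1" --pt "0 0 0 0 0 0 1"

```text
clock: 2.45
eef_pos: [454.4, 10.7, 104.8]
tcp_rot: [-0.957, 1.57, 0.271]
contact_force: [0.6, 0.4, 0.3]
opening: 1.0
```

```bash
python3 - <<'E'
from h import *
s=r.sense();im,d=r.grab_frame("wrist");np.savez("w2.npz",im=im,d=d,p=s["eef_pos"],o=s["tcp_rot"])
cv2.imwrite("pics/w2.png",im[...,::-1]);go(s,Rdown(np.radians(70.3)),[455,6.8,12])
K,T=campose("wrist",s);H=hsv(im);zz=cloud(d,K,T)[...,2]
o=(H[...,0]>4)&(H[...,0]<18)&(H[...,1]>140)&(abs(zz-50)<4);o[:,:180]=0;o[:,460:]=0
c=max(cv2.findContours(o.astype(np.uint8),0,1)[0],key=cv2.contourArea)[:,0]
print(c.min(0),c.max(0),cv2.minAreaRect(np.array([ray(u,v,50,K,T)[:2] for u,v in c],np.float32)))
E
```

```text
turn deg [0.  0.  0.1] then shift cm [ 9.3 -0.2 -0.3]   (shift in present axes [ 9.3 -0.2 -0.4] )
[292 180] [332 268] ((453.20989990234375, 6.530982971191406), (24.360837936401367, 58.04710006713867), 70.80345916748047)
```

View pics/w2.png

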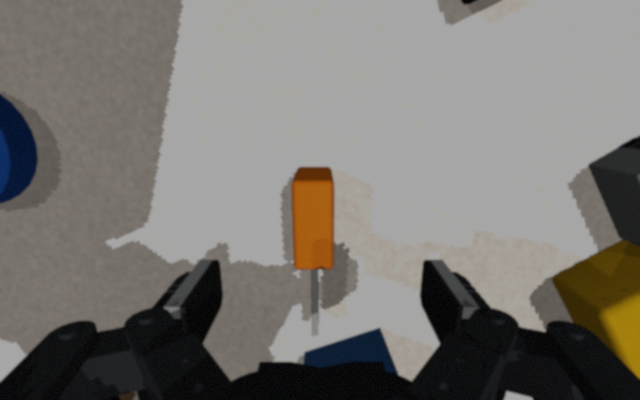

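The key's handle is centred at about (313,225) and lined up between the fingers. I'll descend and grip.

Call:
jog_arm --pt "0 0 0 3 -0.1 -0.4 1" --pt "0 0 0 3 0 0 1" --pt "0 0 0 3.2 0 0 1" --pt "0 0 0 0 0 0 1" --pt "0 0 0 0 0 0 0" --pt "0 0 0 0 0 0 0" --pt "0 0 0 0 0 0 0" --pt "0 0 0 0 0 0 0" --pt "0 0 0 0 0 0 0" --pt "0 0 0 0 0 0 0" --pt "0 0 0 0 0 0 0" --pt "0 0 0 0 0 0 0" --force 40

```text
clock: 3.7
eef_pos: [454.6, 5.4, 13.1]
tcp_rot: [-1.152, 1.569, 0.074]
contact_force: [-2.3, 2.3, 11.5]
opening: 0.303
```

```bash
python3 - <<'E'
from h import *
s=r.sense();print(s["opening"],s["eef_pos"],s["contact_force"])
h=np.radians(13.2);u=np.array([np.cos(h),np.sin(h)])
m=np.array([487.3,234.8])
p=m-u*(90+45); go(s,Rdown(h+np.pi/2),[*p,s["eef_pos"][2]+25]); print(p)
E
```

```text
0.3034630322368317 [454.6   5.4  13.1] [-2.3  2.3 11.5]
turn deg [-33.    0.    0.1] then shift cm [-2.5  5.1 21.6]   (shift in present axes [-2.5 16.  15.3] )
[355.9 204. ]
```

```bash
python3 - <<'E'
from h import *
P=np.load("topP.npy");im=np.load("top0.npz")["im"]
m=np.zeros(P.shape[:2],bool);m[235:275,240:292]=1
Q=P[m&(P[...,2]>20)&(P[...,2]<45)][:,:2].astype(np.float32);print(cv2.boxPoints(cv2.minAreaRect(Q)))
s=r.sense()
h=np.radians(13.2);u=np.array([np.cos(h),np.sin(h)]);mm=np.array([487.3,234.8]);print(mm-u*98)
go(s,Rdown(h+np.pi/2),[*(mm-u*98),75])
E
```

```text
[[288.7 239.8]
 [299.3 119.9]
 [364.6 125.7]
 [354.  245.6]]
[391.9 212.4]
turn deg [-33.    0.    0.1] then shift cm [-6.2  1.4 21.6]   (shift in present axes [-6.2 12.9 17.4] )
```

```bash
python3 - <<'E'
from h import *
s=r.sense()
h=np.radians(13.2);u=np.array([np.cos(h),np.sin(h)]);mm=np.array([487.3,234.8]);print(mm-u*55)
go(s,Rdown(h+np.pi/2),[*(mm-u*55),63])
E
```

```text
[433.8 222.2]
turn deg [-33.    0.    0.1] then shift cm [-5.  -2.9 21.6]   (shift in present axes [-5.   9.3 19.7] )
```

Call:
jog_arm --pt "0 0 0 -2.5 0 0 0" --pt "0 0 0 -2.5 0 0 0" --pt "-8.2 0 0 0 0 0 0" --pt "-8.3 0 0 0 0 0 0" --pt "-8.2 0 0 0 0 0 0" --pt "-8.3 0 0 0 0 0 0" --pt "0 0 0 0 -0.5 3.1 0" --pt "0 0 0 0 -0.4 3.1 0" --pt "0 0 0 0 -0.4 3.1 0" --pt "0 0 0 0 -0.4 3.1 0" --pt "0 0 0 0 -0.4 3.1 0" --pt "0 0 0 0 -0.4 3.1 0" --pt "0 0 0 0 -0.4 3 0" --pt "0 0 0 0 0 0 0" --pt "0 0 0 0 0 0 0" --pt "0 0 0 0 0 0 0"

```text
clock: 5.3
eef_pos: [432.2, 221.5, 62.0]
tcp_rot: [2.187, 1.57, -2.295]
contact_force: [-0.1, -0.4, -1.6]
opening: 0.302
```

```bash
python3 - <<'E'
from h import *
s=r.sense();im,d=r.grab_frame("wrist");np.savez("w3.npz",im=im,d=d,p=s["eef_pos"],o=s["tcp_rot"])
cv2.imwrite("pics/w3.png",im[...,::-1])
im2,d2=r.grab_frame("scene");cv2.imwrite("pics/s3.png",cv2.resize(im2[180:340,310:470,::-1],None,fx=3.5,fy=3.5,interpolation=cv2.INTER_CUBIC))
h=np.radians(13.2);u=np.array([np.cos(h),np.sin(h)]);mm=np.array([487.3,234.8])
go(s,Rdown(h+np.pi/2),[*(mm-u*55),63])
E
```

```text
turn deg [ 0. -0. -0.] then shift cm [-0.1 -0.2  0. ]   (shift in present axes [-0.1 -0.2  0. ] )
```

View pics/w3.png

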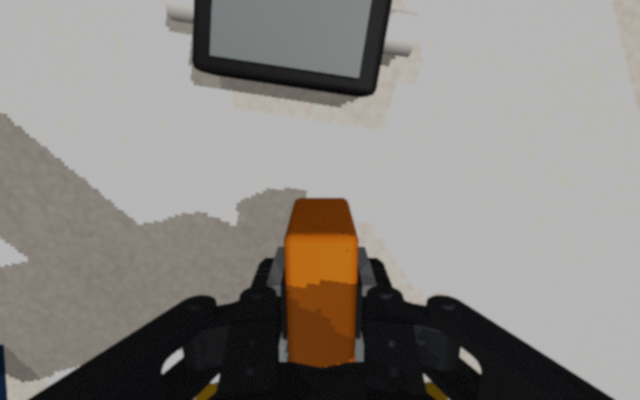

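View pics/s3.png

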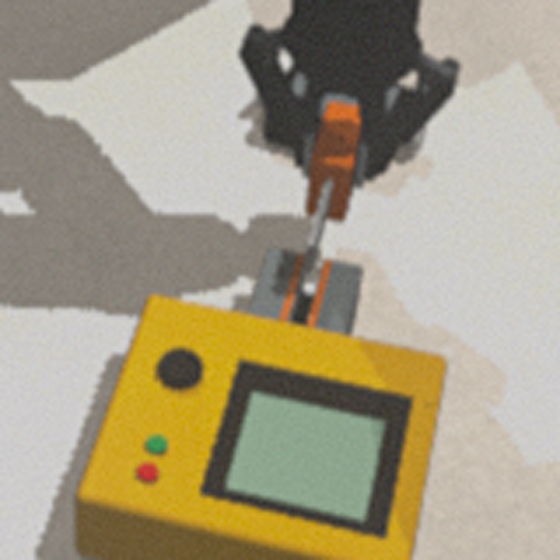

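```bash
python3 - <<'E'
from h import *
im=cv2.imread("pics/s3.png")
im=cv2.resize(im,(160,160),interpolation=cv2.INTER_AREA)
cv2.imwrite("pics/s3z.png",cv2.resize(im[45:100,65:110],None,fx=11,fy=11,interpolation=cv2.INTER_CUBIC))
K,T=campose("scene")
h=np.radians(13.2);u=np.array([np.cos(h),np.sin(h),0]);w=np.array([-u[1],u[0],0]);mm=np.array([487.3,234.8,0])
z=np.array([0,0,1.])
def pr(n,P): 
    q=proj(P,K,T)[0]; print(n,((q-[310,180]-[65,45]+.5)*11).round(0))
for x in(0,70):
    for y in(-5,5): pr(f"slot top {x} {y}",mm+u*x+w*y+42*z)
s=r.sense();o=np.r_[s["eef_pos"][:2],0]
for x in(30,90):
  for zz in(12,36): pr(f"blade {x} z{zz}",o+u*x+(49+zz)*z)
E
```

```text
slot top 0 -5 [250. 305.]
slot top 0 5 [300. 315.]
slot top 70 -5 [179. 555.]
slot top 70 5 [231. 567.]
blade 30 z12 [305. 152.]
blade 30 z36 [316.  63.]
blade 90 z12 [247. 357.]
blade 90 z36 [258. 268.]
```

View pics/s3z.png

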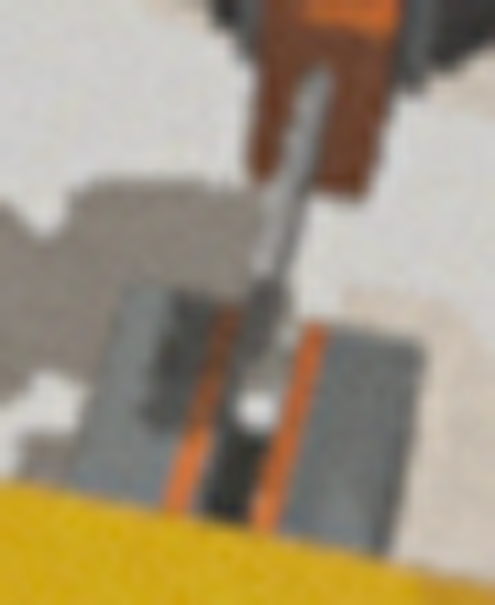

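```bash
python3 - <<'E'
from h import *
im,d=r.grab_frame("scene");K,T=campose("scene");P=cloud(d,K,T)
s=r.sense();h=np.radians(13.2);u=np.array([np.cos(h),np.sin(h),0]);w=np.array([-u[1],u[0],0]);o=np.r_[s["eef_pos"][:2],0]
R=np.stack([u,w,[0,0,1]])
for X,Y in((325,80),(310,110),(300,150),(285,200),(275,240),(265,270),(262,300),(255,340),(258,400),(258,410),(258,430),(300,170),(340,100),(280,120),(330,180),(120,400),(350,400)):
    px=int(round(X/11-.5+375));py=int(round(Y/11-.5+225))
    print(X,Y,im[py,px],R@(P[py,px]-o))
def pr(n,P): 
    q=proj(P,K,T)[0]; print(n,((q-[375,225]+.5)*11).round(0))
for y in(-13,13):
    for z in (0,50): pr((y,z),o+u*30+w*y+np.array([0,0,49+z]))
E
```

```text
325 80 [122 114 110] [35.6  2.7 85.4]
310 110 [136 136 131] [40.4  1.6 83.5]
300 150 [137 136 134] [54.6  2.  84.6]
285 200 [154 149 150] [69.8  0.6 83.4]
275 240 [141 140 139] [79.9  2.5 84.6]
265 270 [148 143 145] [88.7  2.1 83.9]
262 300 [81 81 77] [88.9  0.8 75. ]
255 340 [90 92 82] [90.8  1.7 68.3]
258 400 [196 197 190] [40.1 -2.4 -0.9]
258 410 [209 209 207] [44.8 -1.6  0.7]
258 430 [101 101 100] [56.6  0.2  6.6]
300 170 [126 125 124] [60.2  3.  84.1]
340 100 [107  74  62] [32.4  5.  77.3]
280 120 [104  68  50] [31.5 -5.6 70.7]
330 180 [103  66  53] [26.9  4.2 51.1]
120 400 [122 124 122] [ 86.9 -24.9  38.5]
350 400 [108 109 108] [76.5 18.5 41.2]
(-13, 0) [236. 183.]
(-13, 50) [257.  -3.]
(13, 0) [364. 208.]
(13, 50) [389.  23.]
```

The scene view shows the blade over the slot, its top running from (325,70) to (265,280) in the zoom. It sits about 1 mm towards +y, so I'll correct that and lower.

Call:
jog_arm --pt "0 0 0 0 0 -0.1 0" --pt "0 0 0 1.2 0 0 0" --pt "0 0 0 1.2 0 0 0" --pt "0 0 0 1.0 0 0 0" --pt "0 0 0 0 0 0 0"

```text
clock: 5.95
eef_pos: [431.3, 220.6, 26.0]
tcp_rot: [1.809, 1.567, -2.672]
contact_force: [0.5, 0.2, -0.1]
opening: 0.3
```

Call:
jog_arm --pt "0 0 0 0.6 0 0 0" --pt "0 0 0 0.5 0 0 0" --pt "0 0 0 0 -0.8 0 0" --pt "0 0 0 0 -0.8 0 0" --pt "0 0 0 0 -0.8 0 0" --pt "0 0 0 0 0 0 0" --pt "0 0 0 0 0 0 0"

```text
clock: 6.65
eef_pos: [456.5, 226.9, 17.0]
tcp_rot: [-1.441, 1.57, 0.361]
contact_force: [-0.9, 0.4, -0.5]
opening: 0.298
```

Call:
jog_arm --pt "0 0 0 0.3 0 0 0" --pt "0 0 0 0 -0.15 0 0" --pt "0 0 0 0 -0.15 0 0" --pt "0 0 0 0 0 0 0"

```text
clock: 7.05
eef_pos: [456.4, 226.7, 13.4]
tcp_rot: [1.702, 1.566, -2.779]
contact_force: [-9.7, -0.4, 4.7]
opening: 0.3
```

The blade is against the end (−9.7 N) with the handle on the table. Releasing.

Call:
jog_arm --pt "0 0 0 0 0.2 0 0" --pt "0 0 0 0 0 0 0.7" --pt "0 0 0 0 0 0 0.7" --pt "0 0 0 0 0 0 0.7" --pt "0 0 0 -3 0 0 0.7" --pt "0 0 0 -4 0 0 0.7" --pt "0 0 0 -4.5 0 0 0.7" --pt "0 0 0 -4.5 0 0 0.7" --pt "0 0 0 0 0 0 0.7"

```text
clock: 7.95
eef_pos: [460.6, 228.7, 180.0]
tcp_rot: [-1.346, 1.56, 0.456]
contact_force: [-0.1, 0.6, 0.2]
opening: 0.705
```

```bash
python3 - <<'E'
from h import *
s=r.sense();print(s["qpos"].round(2));im,d=r.grab_frame("wrist");np.savez("w4.npz",im=im,d=d,p=s["eef_pos"],o=s["tcp_rot"])
cv2.imwrite("pics/w4.png",im[...,::-1])
im2,d2=r.grab_frame("scene");K,T=campose("scene");P=cloud(d2,K,T)
cv2.imwrite("pics/s4.png",cv2.resize(im2[200:340,320:460,::-1],None,fx=4,fy=4,interpolation=cv2.INTER_CUBIC))
H=hsv(im2);o=(H[...,0]>4)&(H[...,0]<18)&(H[...,1]>120);m=np.zeros_like(o);m[215:262,380:430]=1
Q=P[o&m&(abs(P[...,2]-50)<5)];print(len(Q),Q.mean(0),cv2.minAreaRect(Q[:,:2].astype(np.float32)))
K,T=campose("wrist",s);H=hsv(im);zz=cloud(d,K,T)[...,2]
o=(H[...,0]>4)&(H[...,0]<18)&(H[...,1]>140)&(abs(zz-50)<4);o[:,:180]=0;o[:,460:]=0
c=max(cv2.findContours(o.astype(np.uint8),0,1)[0],key=cv2.contourArea)[:,0]
print(cv2.minAreaRect(np.array([ray(u,v,50,K,T)[:2] for u,v in c],np.float32)))
E
```

```text
[ 0.5  0.2  1.9 -0.   1.  -1.3]
208 [461.3 229.7  48.9] ((467.68475341796875, 231.3815460205078), (80.47160339355469, 25.045883178710938), 12.051135063171387)
((456.0973205566406, 227.72119140625), (58.74739074707031, 24.637386322021484), 13.348509788513184)
```

View pics/s4.png

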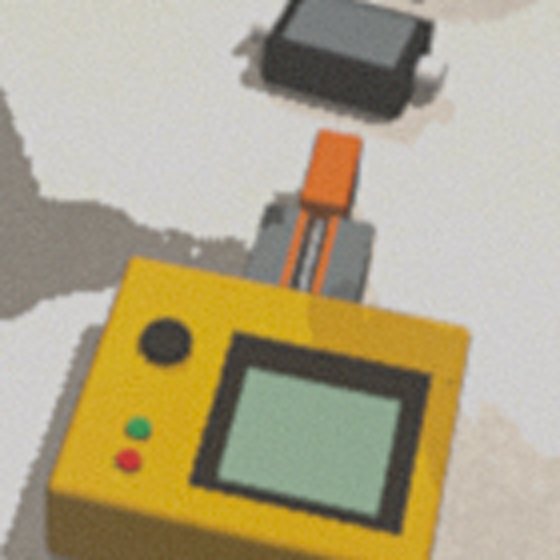

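View pics/w4.png

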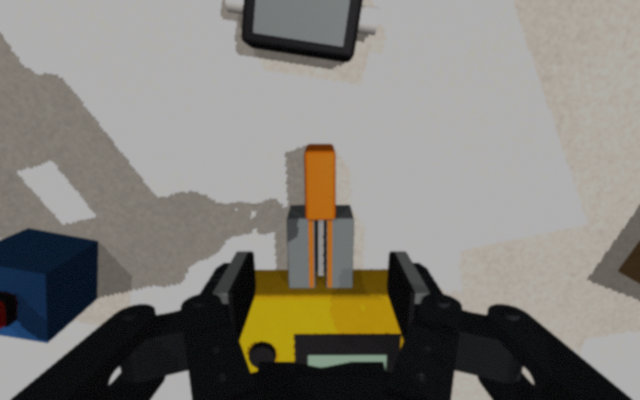

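The key is home: handle at (320,185), blade centred in the slot at (320,250), handle flush with the block. Now the probe.

```bash
python3 - <<'E'
from h import *
s=r.sense();go(s,Rdown(np.radians(91)),[612,-13,215])
E
```

```text
turn deg [12.2  0.1  0.2] then shift cm [ -4.  -15.  -24.3]   (shift in present axes [ -4.   -9.5 -26.9] )
```

Call:
jog_arm --pt "6 0 0 -3 0 0 1" --pt "6 0 0 -1.5 0 0 1" --pt "0 0 0 0 -2.2 -3.6 1" --pt "0 0 0 0 -2.2 -3.5 1" --pt "0 0 0 0 -2.2 -3.5 1" --pt "0 0 0 0 -2.1 -3.5 1" --pt "0 0 0 0 -2.1 -3.4 1" --pt "0 0 0 0 -2.1 -3.4 1" --pt "0 0 0 0 -2.1 -3.4 1" --pt "0 0 0 0 0 0 1" --pt "0 0 0 0 0 0 1" --pt "0 0 0 0 0 0 1"

```text
clock: 9.25
eef_pos: [611.1, -12.0, 217.6]
tcp_rot: [1.422, 1.568, 3.015]
contact_force: [-0.6, -0.5, 0.7]
opening: 1.001
```

```bash
python3 - <<'E'
from h import *
s=r.sense();im,d=r.grab_frame("wrist");np.savez("w5.npz",im=im,d=d,p=s["eef_pos"],o=s["tcp_rot"])
cv2.imwrite("pics/w5.png",im[...,::-1])
K,T=campose("wrist",s);H=hsv(im);P=cloud(d,K,T);zz=P[...,2]
o=((H[...,0]<8)|(H[...,0]>172))&(H[...,1]>130);o[:,:220]=0;o[:,420:]=0
n,l,st,c=cv2.connectedComponentsWithStats(o.astype(np.uint8))
for i in range(1,n):
    if st[i,4]>50: print(st[i],c[i],np.nanpercentile(zz[l==i],[5,50,95]))
print(proj([[612,-13,145]],K,T))
go(s,Rdown(np.radians(91)),[612,-13,86])
E
```

```text
[ 301  179   35   53 1224] [318.6 201.3] [ 85.5 141.9 145. ]
[[317.9 217.1]]
turn deg [ 0.3  0.  -0.1] then shift cm [13.2 -0.1 -0.1]   (shift in present axes [13.2 -0.1 -0.1] )
```

View pics/w5.png

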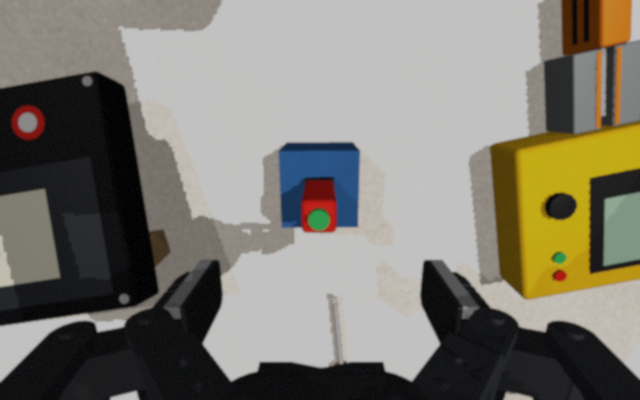

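The probe's top, with its green button, is at (319,219) and square to the jaws. The ring is visible at (28,122).

```bash
python3 - <<'E'
from h import *
f=np.load("w5.npz");im=f["im"];s=dict(eef_pos=f["p"],tcp_rot=f["o"]);K,T=campose("wrist",s)
P=cloud(f["d"],K,T);H=hsv(im);zz=P[...,2]
o=(abs(zz-145)<6);o[:,:250]=0;o[:,400:]=0;o[:150]=0;o[260:]=0
c=max(cv2.findContours(o.astype(np.uint8),0,1)[0],key=cv2.contourArea)[:,0]
print(c.min(0),c.max(0),cv2.minAreaRect(np.array([ray(u,v,145,K,T)[:2] for u,v in c],np.float32)))
print("button",ray(319,219,147,K,T))
red=((H[...,0]<8)|(H[...,0]>172))&(H[...,1]>130);red[:,60:]=0
c=max(cv2.findContours(red.astype(np.uint8),0,1)[0],key=cv2.contourArea)
e=cv2.fitEllipse(c);print("ring",e,"z",np.nanmedian(zz[115:130,20:36]),ray(*e[0],70.5,K,T))
# lamp plane, frame near ring
m=np.zeros(zz.shape,bool);m[80:300,0:150]=1;m&=(zz>55)&(zz<125)
Q=P[m];
for _ in range(6):
    c=np.linalg.lstsq(np.c_[Q[:,:2],np.ones(len(Q))],Q[:,2],rcond=None)[0]
    rs=Q[:,2]-np.c_[Q[:,:2],np.ones(len(Q))]@c;Q=Q[abs(rs)<max(2,1.5*rs.std())]
n=np.array([-c[0],-c[1],1]);n/=np.linalg.norm(n);print(n.round(3),np.degrees(np.arccos(n[2])),np.degrees(np.arctan2(-n[1],-n[0])),rs.std(),len(Q))
print("z at",c@[*ray(*e[0],70.5,K,T)[:2],1])
E
```

```text
[301 198] [335 232] ((610.697265625, -12.976259231567383), (23.938629150390625, 23.013086318969727), 1.2555487155914307)
button [612.6 -12.2 147. ]
ring ((27.632421493530273, 122.11925506591797), (35.42034912109375, 36.507469177246094), 163.79287719726562) z 72.01275602803875 [ 559.  -256.5   70.5]
[-0.3 -0.   1. ] 15.280313270300947 8.062787049619446 0.7673994248771965 24985
z at 71.2571798190134
```

Call:
jog_arm --pt "0 0 0 4 0 -0.1 1" --pt "0 0 0 4 0 0 1" --pt "0 0 0 4 0 0 1" --pt "0 0 0 1.2 0 0 1" --pt "0 0 0 0 0 0 1" --pt "0 0 0 0 0 0 0" --pt "0 0 0 0 0 0 0" --pt "0 0 0 0 0 0 0" --pt "0 0 0 0 0 0 0" --pt "0 0 0 0 0 0 0" --pt "0 0 0 0 0 0 0" --pt "0 0 0 0 0 0 0" --pt "0 0 0 0 0 0 0" --force 60

```text
clock: 10.6
eef_pos: [612.9, -13.7, 88.1]
tcp_rot: [-1.591, 1.569, 0.002]
contact_force: [-1.8, -0.1, 5.6]
opening: 0.269
```

Call:
jog_arm --pt "0 0 0 -1.5 0 0 0" --pt "0 0 0 -3 0 0 0" --pt "0 0 0 -3 0 0 0" --pt "0 0 0 -2.5 0 0 0" --pt "0 0 0 0 0 0 0" --pt "0 0 0 0 0 0 0"

```text
clock: 11.2
eef_pos: [612.4, -13.7, 187.9]
tcp_rot: [-1.619, 1.569, -0.027]
contact_force: [0.1, -0.1, -0.8]
opening: 0.275
```

```bash
python3 - <<'E'
from h import *
s=r.sense();print(s["opening"],s["contact_force"])
im,d=r.grab_frame("scene");cv2.imwrite("pics/s6.png",cv2.resize(im[150:290,210:350,::-1],None,fx=4,fy=4,interpolation=cv2.INTER_CUBIC))
a=np.radians(8.2);t=np.radians(15);n=np.array([-np.sin(t)*np.cos(a),-np.sin(t)*np.sin(a),np.cos(t)])
z=np.array([np.cos(a+np.pi/2),np.sin(a+np.pi/2),0]);x=-n;R=np.stack([x,np.cross(z,x),z],1)
mark=np.array([559.8,-256.4,71.]);go(s,R,mark+n*(64+40));print(mark+n*104)
E
```

```text
0.2748947202900567 [ 0.1 -0.1 -0.8]
turn deg [ -6.9  -0.9 -14.9] then shift cm [ -1.4  11.4 -23.3]   (shift in present axes [  1.6   8.5 -24.5] )
[ 533.2 -260.2  171.5]
```

View pics/s6.png

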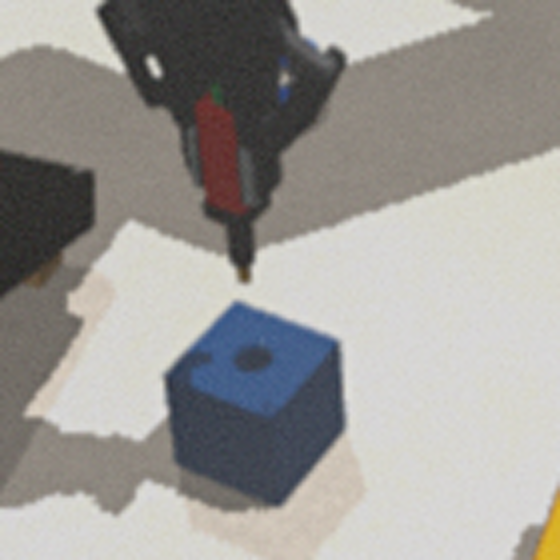

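The probe is out of the stand, its tip at (245,278) in the zoom. I'll check the tip and axis against the prediction.

```bash
python3 - <<'E'
from h import *
s=r.sense();K,T=campose("scene");o=s["eef_pos"]
for dz in(-64,-18,57): print(dz,((proj(o+[-1,.8,dz],K,T)[0]-[210,150]+.5)*4))
im,d=r.grab_frame("wrist");s2=r.sense();K,T=campose("wrist",s2);cv2.imwrite("pics/w6.png",im[...,::-1]);print(proj([o+[-1,.8,57],o+[-1,.8,-64]],K,T))
E
```

```text
-64 [246.5 281.7]
-18 [239.7 214.5]
57 [227.7  96.6]
[[320.3 351.9]
 [320.6 219.4]]
```

View pics/w6.png

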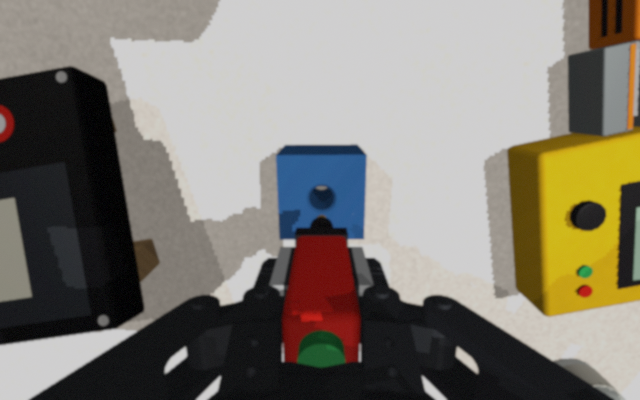

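Call:
jog_arm --pt "-2.3 -0.3 -5 -1 0 0 0" --pt "-2.3 -0.3 -5 -0.5 0 0 0" --pt "-2.3 -0.3 -4.9 0 0 0 0" --pt "0 0 0 0 1.6 -3.3 0" --pt "0 0 0 0 1.6 -3.3 0" --pt "0 0 0 0 1.6 -3.3 0" --pt "0 0 0 0 1.6 -3.3 0" --pt "0 0 0 0 1.6 -3.3 0" --pt "0 0 0 0 1.6 -3.3 0" --pt "0 0 0 0 1.6 -3.3 0" --pt "0 0 0 0 0 0 0" --pt "0 0 0 0 0 0 0" --pt "0 0 0 0 0 0 0"

```text
clock: 12.6
eef_pos: [537.3, -256.9, 172.4]
tcp_rot: [-1.567, 1.312, 0.147]
contact_force: [0.2, -0.2, -1.5]
opening: 0.277
```

```bash
cat >> h.py <<'E'
a=np.radians(8.2);t=np.radians(15);n_=np.array([-np.sin(t)*np.cos(a),-np.sin(t)*np.sin(a),np.cos(t)])
z_=np.array([np.cos(a+np.pi/2),np.sin(a+np.pi/2),0]);Rl=np.stack([-n_,np.cross(z_,-n_),z_],1)
mark=np.array([559.8,-256.4,71.])
E
python3 - <<'E'
from h import *
s=r.sense();go(s,Rl,mark+n_*104);print(s["opening"])
for nme,b in(("wrist",None),("scene",(130,240,120,270)),("top",(120,220,370,480))):
    im,d=r.grab_frame(nme)
    np.savez(f"{nme}7.npz",im=im,d=d,p=s["eef_pos"],o=s["tcp_rot"])
    if b: im=cv2.resize(im[b[0]:b[1],b[2]:b[3]],None,fx=5,fy=5,interpolation=cv2.INTER_CUBIC)
    cv2.imwrite(f"pics/{nme}7.png",im[...,::-1])
E
```

```text
turn deg [-0.   0.1 -0.1] then shift cm [-0.   0.5 -0.3]   (shift in present axes [-0.   0.5 -0.3] )
0.27675240200060647
```

View pics/wrist7.png

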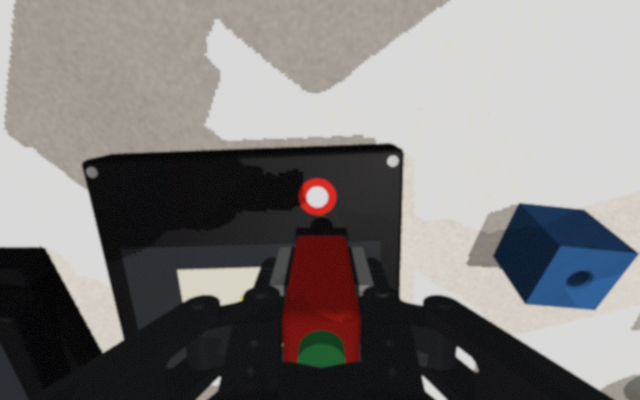

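View pics/scene7.png

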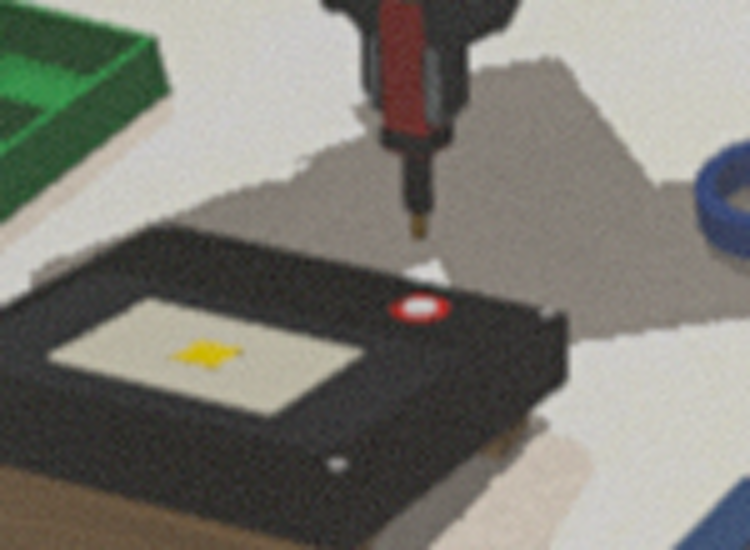

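View pics/top7.png

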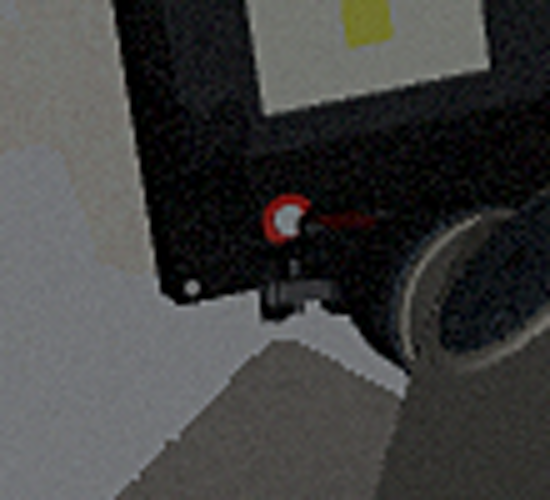

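```bash
python3 - <<'E'
from h import *
def ringc(im,box):
    H=hsv(im);x0,x1,y0,y1=box
    red=((H[...,0]<10)|(H[...,0]>170))&(H[...,1]>120);m=np.zeros(red.shape,np.uint8);m[y0:y1,x0:x1]=red[y0:y1,x0:x1]
    c=max(cv2.findContours(m,0,1)[0],key=cv2.contourArea);return cv2.fitEllipse(c)
f=np.load("wrist7.npz");s=dict(eef_pos=f["p"],tcp_rot=f["o"]);e=ringc(f["im"],(290,345,170,222));print(e)
K,T=campose("wrist",s);R0=Ro.from_euler("xyz",s["tcp_rot"]).as_matrix()
P=cloud(f["d"],K,T);u,v=map(int,e[0]);dep=np.nanmedian(P[v-6:v+7,u-6:u+7].reshape(-1,3),0);print("depth pt",dep)
Kw,Tw=K,T
fs=np.load("scene7.npz");es=ringc(fs["im"],(190,215,180,200));print(es)
Ks,Ts=campose("scene")
def rr(uv,K,T): return T[:3,3],T[:3,:3]@np.array([(uv[0]-K[0,2])/K[0,0],(uv[1]-K[1,2])/K[1,1],1])
def tri(a,b):
    A=[];B=[]
    for o,d in(a,b):
        d=d/np.linalg.norm(d);M=np.eye(3)-np.outer(d,d);A.append(M);B.append(M@o)
    x=np.linalg.lstsq(np.vstack(A),np.hstack(B),rcond=None)[0];print(" resid",np.linalg.norm(np.vstack(A)@x-np.hstack(B)));return x
X=tri(rr(e[0],Kw,Tw),rr(es[0],Ks,Ts));print("mark tri",X,"in tool",R0.T@(X-s["eef_pos"]))
print("depth in tool",R0.T@(dep-s["eef_pos"]))
# wrist ray at z on mark plane
for z in(69,71,73):
    q=ray(*e[0],z,Kw,Tw);print(z,q,R0.T@(q-s["eef_pos"]))
# tip in scene
tip_uv=np.array([120+419/5-.5,130+238/5-.5]);
for y in (0,): 
    tp=s["eef_pos"]+R0@[64,1,0];print("tip pred scene",(proj(tp,Ks,Ts)[0]-[120,130]+.5)*5,"obs (419,238)")
    print("mark(tri) in scene",(proj(X,Ks,Ts)[0]-[120,130]+.5)*5)
E
```

```text
((316.59722900390625, 196.17910766601562), (38.13453674316406, 39.691123962402344), 96.77591705322266)
depth pt [ 558.3 -256.4   71.9]
((203.46092224121094, 191.0898895263672), (5.805768013000488, 10.623418807983398), 88.69998168945312)
 resid 0.15188199014608816
mark tri [ 559.  -256.    71.1] in tool [103.4   5.1  -2.3]
depth in tool [102.4   5.7  -2.6]
69 [ 560.1 -255.8   69. ] [105.7   4.5  -2.3]
71 [ 559.  -255.9   71. ] [103.5   5.1  -2.3]
73 [ 557.8 -256.1   73. ] [101.3   5.7  -2.2]
tip pred scene [418.  237.5] obs (419,238)
mark(tri) in scene [420. 308.]
```

Call:
jog_arm --pt "0 0 0 0 0.4 -0.2 0" --pt "0 0 0 1.2 0 0 0" --pt "0 0 0 1.2 0 0 0" --pt "0 0 0 0.8 0 0 0" --pt "0 0 0 0 0 0 0" --pt "0 0 0 0 0 0 0" --pt "0 0 0 0 0 0 0"

```text
clock: 13.45
eef_pos: [542.4, -259.3, 141.3]
tcp_rot: [-1.572, 1.31, 0.142]
contact_force: [0.4, -0.5, -0.3]
opening: 0.272
```

```bash
python3 - <<'E'
from h import *
s=r.sense();R0=Ro.from_euler("xyz",s["tcp_rot"]).as_matrix();print((R0.T@(np.array([559,-256,71.1])-s["eef_pos"])),s["contact_force"]@n_,s["contact_force"])
print("axis err",np.degrees(np.arccos(-R0[:,0]@n_)))
for nme,b in(("wrist",(130,270,250,390)),("scene",(130,240,150,260))):
    im,d=r.grab_frame(nme)
    im=cv2.resize(im[b[0]:b[1],b[2]:b[3]],None,fx=4,fy=4,interpolation=cv2.INTER_CUBIC)
    cv2.imwrite(f"pics/{nme}8.png",im[...,::-1])
E
```

```text
[72.2  1.8  0.9] -0.39340928981147305 [ 0.4 -0.5 -0.3]
axis err 0.0724641830387677
```

View pics/wrist8.png

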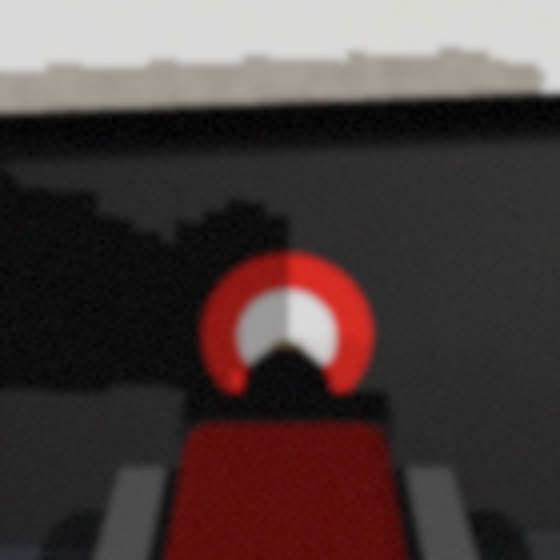

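View pics/scene8.png

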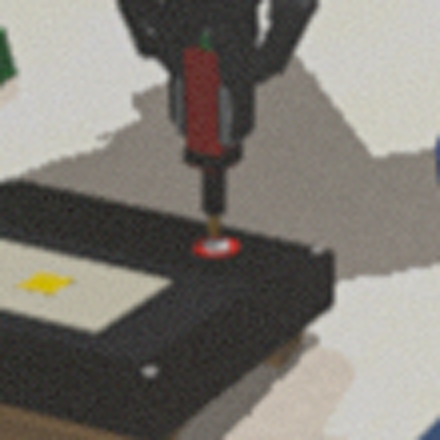

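The ring, nose and tip line up (ring centre at about (287,337) in the wrist zoom, nose at x=287). About 8 mm remains, so I'll approach slowly.

Call:
jog_arm --pt "0 0 0 0.3 0.05 0.05 0" --pt "0 0 0 0.2 0 0 0" --pt "0 0 0 0.2 0 0 0" --pt "0 0 0 0 0 0 0" --pt "0 0 0 0 0 0 0" --pt "0 0 0 0 0 0 0"

```text
clock: 14.15
eef_pos: [543.5, -258.5, 134.3]
tcp_rot: [-1.572, 1.31, 0.142]
contact_force: [-0.0, 0.2, -1.7]
opening: 0.269
```

Call:
jog_arm --pt "0 0 0 0.15 0 0 0" --pt "0 0 0 0.15 0 0 0" --pt "0 0 0 0 0 0 0" --pt "0 0 0 0 0 0 0" --pt "0 0 0 0 0 0 0"

```text
clock: 14.65
eef_pos: [544.4, -258.4, 131.5]
tcp_rot: [-1.572, 1.31, 0.142]
contact_force: [-0.1, 0.2, 1.8]
opening: 0.272
```

```bash
python3 - <<'E'
from h import *
F=[]
for i in range(12): F.append(r.sense()["contact_force"]@n_); im,d=r.grab_frame("scene")
print(np.array(F),np.mean(F))
s=r.sense();R0=Ro.from_euler("xyz",s["tcp_rot"]).as_matrix();print((R0.T@(np.array([559,-256,71.1])-s["eef_pos"])))
cv2.imwrite("pics/s9.png",cv2.resize(im[150:210,180:230,::-1],None,fx=9,fy=9,interpolation=cv2.INTER_CUBIC))
E
```

```text
[1.7 1.6 0.9 0.7 1.  0.9 0.8 1.4 0.7 0.8 0.8 1.7] 1.0867935747013708
[62.1  1.2  0.3]
```

View pics/s9.png

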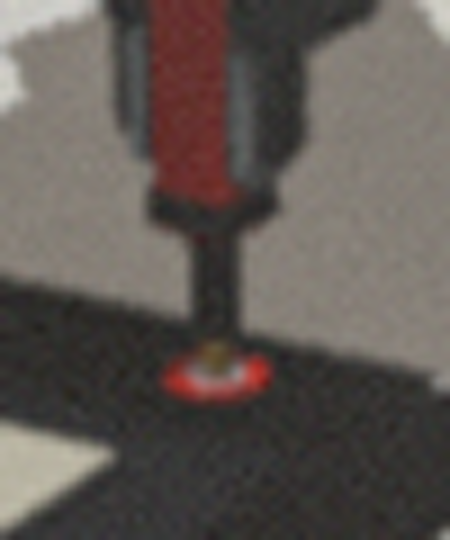

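The tip is on the spot, at (215,360) in the zoom. Force is about 2 N net of the probe's weight, so the plunger is about 2.5 mm in; I'll press about 2.5 mm more.

Call:
jog_arm --pt "0 0 0 0.1 0 0 0" --pt "0 0 0 0.15 0 0 0" --pt "0 0 0 0 0 0 0" --pt "0 0 0 0 0 0 0" --pt "0 0 0 0 0 0 0" --pt "0 0 0 0 0 0 0" --pt "0 0 0 0 0 0 0"

```text
clock: 15.95
eef_pos: [544.9, -258.3, 129.0]
tcp_rot: [-1.572, 1.31, 0.142]
contact_force: [0.6, -1.6, 2.2]
opening: 0.274
```

```bash
python3 - <<'E'
from h import *
F=[]
for i in range(12): F.append(r.sense()["contact_force"]@n_); im,d=r.grab_frame("scene")
print(np.array(F),np.mean(F))
s=r.sense();R0=Ro.from_euler("xyz",s["tcp_rot"]).as_matrix();print((R0.T@(np.array([559,-256,71.1])-s["eef_pos"])),s["clock"],s["opening"],np.degrees(np.arccos(-R0[:,0]@n_)))
a=cv2.resize(im[150:210,180:230,::-1],None,fx=8,fy=8,interpolation=cv2.INTER_CUBIC)
w,_=r.grab_frame("wrist");b=cv2.resize(w[150:270,270:370,::-1],None,fx=4,fy=4,interpolation=cv2.INTER_CUBIC)
cv2.imwrite("pics/f.png",np.hstack([a,b]))
cv2.imwrite("pics/f2.png",im[...,::-1])
E
```

```text
[2.  2.5 2.8 2.2 1.9 0.5 1.7 1.5 2.3 2.2 1.9 2.4] 1.9858004144702928
[59.6  1.1  0.3] 16.55 0.2729373339197761 0.0783436352426277
```

View pics/f.png

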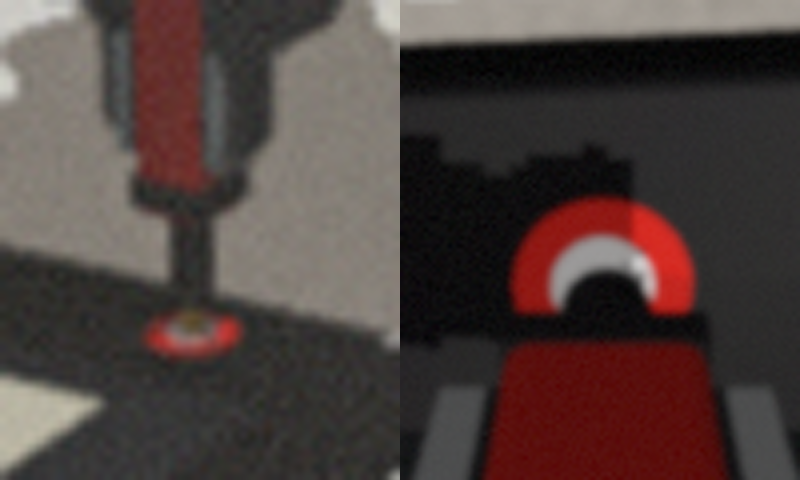

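View pics/f2.png

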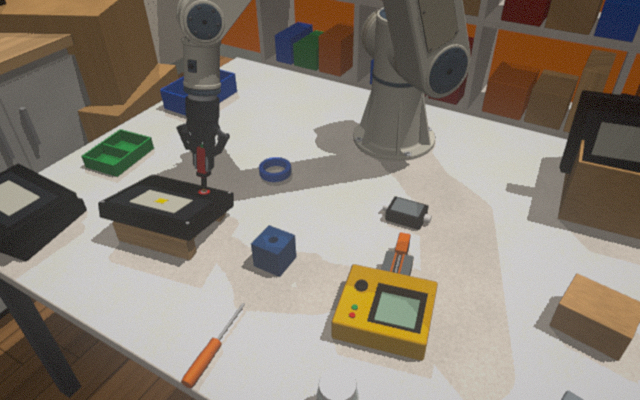

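The probe tip is on the spot, at (195,325) in the scene zoom. The key is still in the slot at (402,245), and the tape and box haven't moved. Force (about 2.9 N net) and position (about 4.5 mm in) agree. Handing in.

```bash
python3 -c "
from rig import r
print(r.sign_off())"
```

```text
the job is handed in; nothing more can be done
None
```

I slid the key's blade fully home in the tester's slot and let go of it. Then I took the probe from its stand and pressed its tip on the lamp's bare metal spot, and handed the job in at about 16.6 s while still holding it there. No verdict came back.

**Key:** before I let go, the handle pressed the slot block with about 10 N. Afterwards the wrist view showed the blade centred in the slot and the handle standing flush against the block. In the last scene picture it was still there.

**Probe:**

| Check | Last reading |
|---|---|
| Tip to middle of spot | within about 1 mm sideways |
| Angle from square to the face | about 0.1 degrees, against my own measurement of the lamp's slope |
| Push on the lamp | about 2.9 N after adding about 0.9 N for the probe's weight; single readings varied by about 1 N |
| Plunger depth | 4.4 mm from position, about 5 mm from force |

The plunger depth is worked out from position and force, not seen directly. The highest push I read on the lamp was about 4 N.

**Tape roll and junction box:** I never touched either, and both looked unmoved in the last scene picture, though I did not measure them again.

No check failed. The one disagreement was between cameras: they differed by 1 to 2 mm on where the ring is, so I used the wrist and scene views together.

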